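# Hang the drawplate and the spanner on the sloped rack under its keeper bar

### The arm

A 6-joint arm with a two-finger parallel gripper is mounted at the origin on a cart in front of the work surface, level with it; the furniture and walls round the work are solid. World frame = base frame: x ahead of the robot, y to its left, z up, the work surface at z = 0. Lengths are in mm, angles in rad, forces in N, time in s.
With the tool pointing down it reaches from about 275 to 725 mm from the base axis. Payload 15.9 kg.
Tool frame: the origin (TCP) lies midway between the tips of the shut fingers; the grasp point (between the pads) lies 19 mm behind it (arm.hold_point_z is the distance from the TCP to the grasp point, in mm); z points along the fingers, y is the direction in which the jaws open and shut (so a half turn about z gives the same grasp; the last joint's range is limited). The gripper opens to 85 mm and grips with 20 to 120 N. Pads are 22 mm wide; open, the fingers measure 114 mm over their backs; the gripper's body (76 mm by 85 mm) begins 54 mm behind the grasp point. The pads swing forward as they close: fully open they stand 13 mm farther back than shut.
Start: joints at [-1.297, 0.213, -0.034, 1.323, 0, 1.571], TCP at [135.19, -481.362, 231.306] pointing down, gripper open.
Joint ranges: [-2.98, 2.98], [-0.74, 1.72], [-1.14, 1.35], [-2.1, 2.04], [-1.57, 1.44], [-3.14, 3.14]. Speed limits (rad/s): [1.89, 1.89, 2.39, 2.57, 3.14, 3.14].

### API

Orientations are given as a 3x3 rotation matrix whose columns are the frame's x, y, z axes.
In Python, from cell import arm, optics gives the robot as it stands. The module is installed in compiled form; this text tells all that it offers. Calls block until the motion is done:
- arm.reach(position, orientation): joint-space move of the TCP to a pose.
- arm.movel(position, ori=None, feed=150, stop_force=None): straight line of the TCP; ori=None keeps the orientation; feed is the mean speed in mm/s. With stop_force (N) it stops when the force on the tool has changed by that much, and returns True; else False.
- arm.move_j(angles): joint-space move.
- arm.move_gripper(opening): finger opening in mm; the grip force is fixed at half the most; returns when the fingers have stopped.
- arm.wait(seconds).
- arm.ik(position, orientation): joint angles nearest the present ones, or None.
- optics.camera(name): name is "scene" or "top" or "wrist"; returns a dict with "img" (420x560x3 uint8, red, green, blue), "fx", "fy", "cx", "cy" (pixels), "rvec" (rotation vector, rad) and "tvec" (3), from world to camera coordinates, as OpenCV has them; the wrist camera has in their place "tool_from_camera" (4x4, takes a point from camera to tool coordinates, whose origin is the TCP and whose axes are the flange's). Camera axes: x right, y down, z forward; pixel columns grow to the right and rows downward; lengths in mm; the calibration is good to about 2 mm. The wrist camera is an equidistant fisheye: a pixel r from the principal point sees the ray r / f radians off the axis. A picture is of the moment at which its call begins: read the wrist's pose just before it. There is no depth.
A pose or a line that the arm cannot do raises arm.MotionError and nothing moves.
- arm.close_job(): hands the job in, once; it reports no verdict.
Readings, each from a call of its own:
- arm.get_time(): time.
- arm.get_joints(): joint angles.
- arm.get_qd(): joint speeds.
- arm.get_tau(): joint torques, N m.
- arm.get_tool_pos(): TCP position.
- arm.get_orientation(): TCP orientation.
- arm.get_ft_force(): force on the tool from outside, world axes, zero at the start.
- arm.get_torque(): the same for the moment, N m.
- arm.get_width(): finger opening in mm.
Only numpy, scipy, OpenCV 4.12 (cv2) and the standard library are available. Lean on these libraries where they do the work, as an engineer would, in place of code of your own. Each camera call takes 0.05 s, during which the arm holds its last target.

### The job

Put the two loose steel tools away on the sloped rack. Swing the rack's keeper bar all the way up and back, hang the drawplate by its eye on the thick peg and the flat spanner by its eye on the thin peg, both pushed down against the peg's collar and hanging straight down the slope, then swing the keeper bar fully down over them again. Leave the tape roll, tweezers and loupe on the table where they lie.

Things in the scene. Friction and masses are not known exactly. Their poses are not given: they have to be found in the camera images.
- rack: Fixed rack: 190 x 270 mm plywood board sloping up away from the robot at 0.61 rad (35 deg) from level. Origin: centre of the foot's underside; x level, towards up-slope, y left, z up. Face: 80 mm above the origin at its middle, 25 mm at the front edge, 134 mm at the rear. A rest strip 12 mm high, 12 mm wide crosses it 45 mm below its middle. Hinge ears 38 mm high at the upper corners, y = +-127 mm.
- keeper (a joint): Hinge of the keeper bar, a U-shaped bail of 10 mm round steel bar hinged at the top of the rack: 0 = fully down, over the tools' shanks; grows as it swings up and back; stop at 2.2 rad. Stiff friction hinge: it stays where it is left; moving the crossbar takes 1 to 2 N.
- keeper_bar (a point): Middle of the keeper's crossbar, on its centre line. The crossbar is round, 10 mm thick, along the rack's y axis between side arms at y = +-119 mm. When down, its centre line is 30 mm off the board's face and 28 mm down-slope of the face's middle. It can be pinched from above at its middle and turns between the fingers.
- keeper_hinge (a point): Middle of the keeper's hinge axis, level along the rack's y axis; this point's own axes are the rack's. With the keeper at angle q the crossbar lies 120 mm from here in direction (-cos(q-0.61), 0, sin(q-0.61)) of the rack's frame.
- peg_thick_seat (a point): Where the centre of a hung eye belongs on the thick peg (14 mm pin), 4 mm above its collar. z: along the peg, outward, square to the board (leaning 35 deg towards the robot); x: straight up the slope; y: left. Collar 26 mm wide, 12 mm high; pin 28 mm long above it, its last 8 mm tapered to 6 mm. 50 mm up-slope of the face's middle, 62 mm left or right of it (the pegs may have changed places).
- peg_thin_seat (a point): The same point on the thin peg (9 mm pin, 28 mm long above its collar, last 8 mm tapered to 4 mm; collar 20 mm wide, 12 mm high); axes as for the thick peg. It stands on the other side of the rack's middle.
- drawplate: Loose flat steel drawplate, a rectangle 150 x 40 x 8 mm with rows of small dark draw holes and one round 18 mm eye near one end, 0.15 to 0.31 kg, lying flat on the table. Origin: centre of the underside; x axis along its length towards the eye, z up out of its face. The eye's centre is 60 mm from the origin along x.
- drawplate_eye (a point): Centre of the drawplate's 18 mm eye, at half thickness (60 mm along x, 4 mm above the underside).
- spanner: Loose flat steel spanner, 120 x 36 x 8 mm, with a round eye (13 mm hole in a 28 mm ring) at one end and an open fork at the other; straight shank 22 mm wide from -30 to +32 mm along x; 0.08 to 0.17 kg, lying flat on the table. Origin: middle of its length, on the underside; x axis towards the eye, z up out of its face.
- spanner_eye (a point): Centre of the spanner's 13 mm eye, at half thickness (46 mm along x, 4 mm above the underside).
- tape: Bystander: roll of masking tape lying flat, 69 mm wide, 18 mm high, origin at the centre of its underside.
- tweezers: Bystander: steel tweezers lying flat, 121 x 15 x 7 mm, long along x, origin at the centre of the underside.
- loupe: Bystander: folding loupe, 42 x 75 x 15 mm, long along y, origin at the centre of the underside.
Mind the look-alikes: they are no part of the job. Leave any green look-alike of the drawplate alone.

How it is judged:
By the outcome, as a careful person would: the job done as asked, in the order asked, and still so for the second after the job is handed in, with the robot touching nothing.
It also fails if it takes over 72 s, if anything falls off the work surface, if the arm or the gripper's body presses on something with over 40 N, if the wrist force passes 120 N, or if a joint passes its speed limit or range.

## Working session

There is one attempt and no reset: what is moved stays moved. The work goes in short steps, each a Python script; the robot and the scene stay as the last script left them, time stands still between calls to the robot, and variables do not carry over. Pictures are saved under pics/ and viewed, and the job is handed in when it is done.

```bash
mkdir -p pics; ls
python3 - <<'E'
from cell import arm, optics
import cv2
for n in ("scene","top","wrist"):
    c=optics.camera(n); cv2.imwrite(f"pics/{n}0.png",c["img"][:,:,::-1])
    print({k:v for k,v in c.items() if k!="img"})
print(arm.get_time(),arm.get_tool_pos(),arm.get_orientation(),arm.hold_point_z)
E
```

```text
pics
{'fx': 382.525744948308, 'fy': 382.525744948308, 'cx': 282.0982181463358, 'cy': 213.5410630780355, 'rvec': array([ 2.32725017, -0.53025773,  0.20890024]), 'tvec': array([-453.85613268,  322.89592254,  992.49941289])}
{'fx': 481.4488816684525, 'fy': 481.4488816684525, 'cx': 275.61794112652876, 'cy': 209.52140125435815, 'rvec': array([ 2.15891809, -2.13221131,  0.15321141]), 'tvec': array([ 114.95082033,  538.37321827, 1854.67110897])}
{'fx': 325.19226210127806, 'fy': 325.19226210127806, 'cx': 278.64053307152346, 'cy': 212.17792114579623, 'tool_from_camera': array([[ 3.01573293e-04, -9.44492854e-01, -3.28531821e-01,
         8.48676067e+01],
       [ 9.99999368e-01,  6.40733351e-04, -9.24096086e-04,
        -1.07258110e+00],
       [ 1.08330344e-03, -3.28531334e-01,  9.44492450e-01,
        -1.43302508e+02],
       [ 0.00000000e+00,  0.00000000e+00,  0.00000000e+00,
         1.00000000e+00]])}
0.15 [ 135.10358795 -481.12770901  230.92359336] [[ 9.62754457e-01  2.70377126e-01 -2.55379431e-04]
 [ 2.70377246e-01 -9.62754086e-01  8.45292420e-04]
 [-1.73198554e-05 -8.82857832e-04 -9.99999610e-01]] 18.700000000000003
```

View pics/scene0.png

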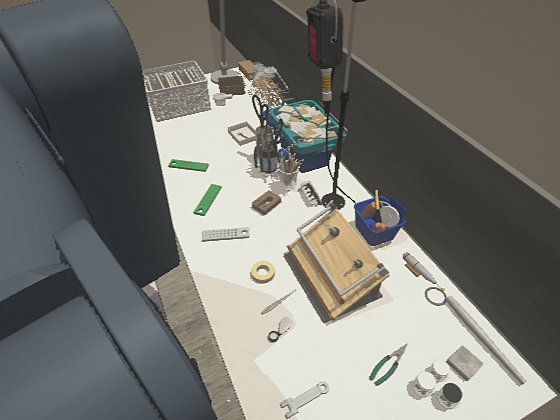

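View pics/top0.png

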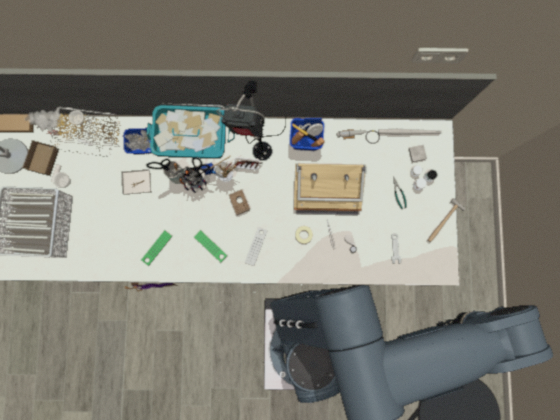

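View pics/wrist0.png

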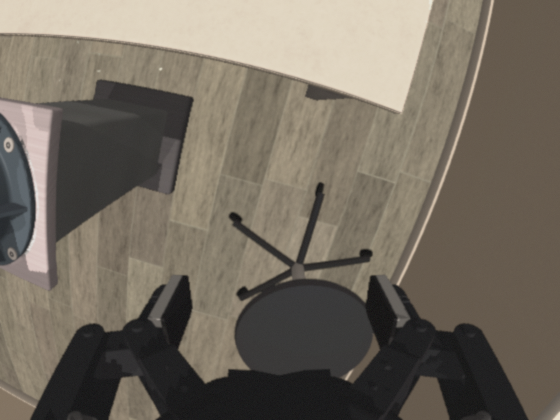

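```bash
cat > h.py <<'E'
import numpy as np, cv2
from cell import arm, optics
from scipy.spatial.transform import Rotation as Ro
import pickle
def save(n,cam):
    c=optics.camera(cam); 
    if cam=="wrist": pass
    pickle.dump(c,open(f"pics/{n}.pkl","wb")); cv2.imwrite(f"pics/{n}.png",c["img"][:,:,::-1]); return c
def crop(n,x,y,w,h,s,out):
    im=cv2.imread(f"pics/{n}.png"); cv2.imwrite(f"pics/{out}.png",cv2.resize(im[y:y+h,x:x+w],None,fx=s,fy=s,interpolation=cv2.INTER_CUBIC))
def wsnap(n):
    p=np.array(arm.get_tool_pos());R=np.array(arm.get_orientation())
    c=optics.camera("wrist"); T=np.eye(4);T[:3,:3]=R;T[:3,3]=p
    c["wfc"]=T@c["tool_from_camera"]
    pickle.dump(c,open(f"pics/{n}.pkl","wb")); cv2.imwrite(f"pics/{n}.png",c["img"][:,:,::-1]); return c
def ray(c,u,v):
    a=np.array([(u-c["cx"])/c["fx"],(v-c["cy"])/c["fy"]])
    if "wfc" in c:
        r=np.hypot(*a); d=np.array([*(a/r*np.sin(r) if r>1e-9 else a),np.cos(r)])
        return c["wfc"][:3,3],c["wfc"][:3,:3]@d
    R=cv2.Rodrigues(np.array(c["rvec"]))[0]; t=np.array(c["tvec"])
    return -R.T@t, R.T@np.array([*a,1.])
def onz(c,u,v,z=0):
    o,d=ray(c,u,v); return o+d*(z-o[2])/d[2]
def proj(c,P):
    P=np.atleast_2d(P).astype(float)
    if "wfc" in c:
        W=np.linalg.inv(c["wfc"]); q=P@W[:3,:3].T+W[:3,3]
        th=np.arctan2(np.hypot(q[:,0],q[:,1]),q[:,2]); ph=np.arctan2(q[:,1],q[:,0])
        return np.c_[c["cx"]+c["fx"]*th*np.cos(ph),c["cy"]+c["fy"]*th*np.sin(ph)]
    R=cv2.Rodrigues(np.array(c["rvec"]))[0]; q=P@R.T+np.array(c["tvec"])
    return np.c_[c["cx"]+c["fx"]*q[:,0]/q[:,2],c["cy"]+c["fy"]*q[:,1]/q[:,2]]
def load(n): return pickle.load(open(f"pics/{n}.pkl","rb"))
E
python3 - <<'E'
from h import *
c=save("top1","top"); s=save("scene1","scene")
crop("top1",230,150,200,130,4,"t1a"); crop("scene1",180,200,230,220,3,"s1a")
for n,u,v in [("rack",330,188),("plateA",262,231),("plateB",251,263),("spA",396,237),("spB",395,262)]: print(n,onz(c,u,v).round())
E
```

```text
rack [633. -97.   0.]
plateA [455. 175.   0.]
plateB [328. 216.   0.]
spA [ 438. -359.    0.]
spB [ 339. -353.    0.]
```

View pics/t1a.png

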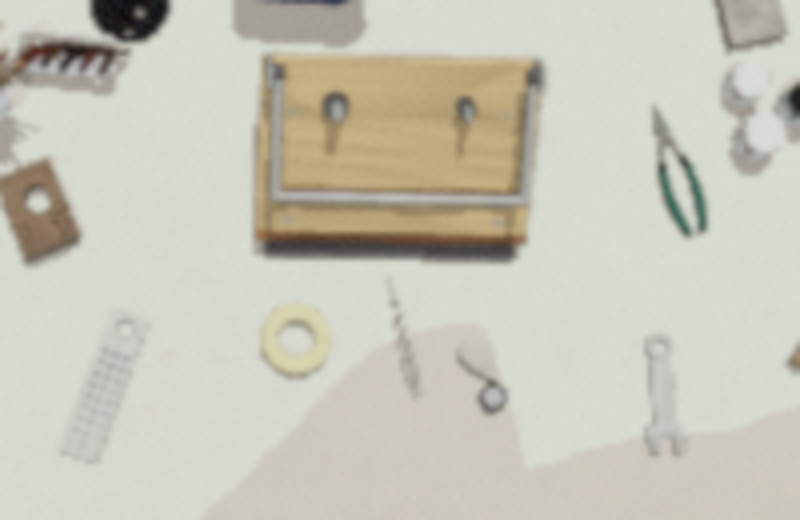

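View pics/s1a.png

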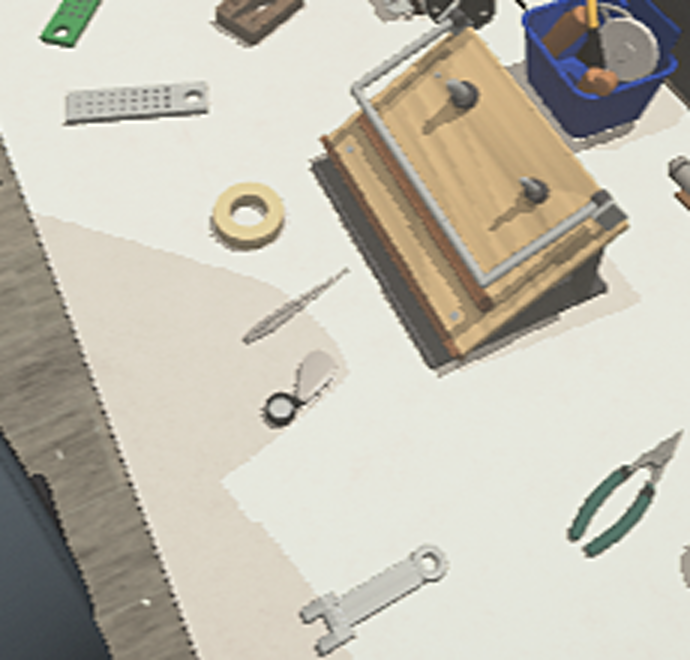

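```bash
cat >> h.py <<'E'
A=0.61
def rackfr(p):  # x,y,yaw -> 4x4
    T=np.eye(4);T[:3,:3]=Ro.from_euler('z',p[2]).as_matrix();T[:3,3]=[p[0],p[1],p[3] if len(p)>3 else 0];return T
def rp(s,y,h): # slope, y, off-face -> rack frame
    return np.array([s*np.cos(A)-h*np.sin(A),y,80+s*np.sin(A)+h*np.cos(A)])
def W(p,q): T=rackfr(p); return T[:3,:3]@q+T[:3,3]
E
python3 - <<'E'
from h import *
from scipy.optimize import least_squares
c=load("top1");s=load("scene1")
obs=[(c,rp(-28,119,30),298.75,198.75),(c,rp(-28,-119,30),361.5,200),(c,rp(-95,135,0),294.25,209.5),(c,rp(-95,-135,0),361.5,210),
(s,rp(-28,119,30),299,230.7),(s,rp(-28,-119,30),341.7,292.3),(s,rp(-95,135,0),288.3,246.7),(s,rp(-95,-135,0),331.7,317.3)]
f=lambda p:np.concatenate([proj(k,W(p,q))[0]-[u,v] for k,q,u,v in obs])
r=least_squares(f,[620,-97,0]);print(r.x,r.fun.round(1))
p=r.x
for a in(62,-62):
  for h in (0,12,40):print(a,h,proj(c,W(p,rp(50,a,h)))[0].round(1),proj(s,W(p,rp(50,a,h)))[0].round(1))
print("bar",W(p,rp(-28,0,30)),"hinge",W(p,rp(92,0,30)))
E
```

```text
[ 6.19684748e+02 -8.04440134e+01  1.37942904e-03] [-1.4 -1.8 -2.2 -2.3 -1.7 -0.5 -0.7 -0.2  0.7  1.5  1.1  3.3 -2.6 -0.5
 -0.7  1.5]
62 0 [312.6 175.4] [334.1 231.8]
62 12 [312.8 176.6] [332.4 230.3]
62 40 [313.3 179.5] [328.2 226.7]
-62 0 [345.  175.7] [358.2 263.3]
-62 12 [345.4 176.9] [356.5 262. ]
-62 40 [346.3 179.8] [352.5 258.9]
bar [579.54861761 -80.49937835  88.54915165] hinge [677.90628617 -80.36370084 157.29324686]
```

```bash
cat >> h.py <<'E'
def orient(yaw,lean,roll=0):
    # tool z = down, leaned by 'lean' toward rack normal (away +x), tool x = along yaw up-slope; roll about tool z
    x=np.array([np.cos(lean),0,np.sin(lean)]);z=np.array([np.sin(lean),0,-np.cos(lean)]);y=np.cross(z,x)
    return Ro.from_euler('z',yaw).as_matrix()@np.c_[x,y,z]@Ro.from_euler('z',roll).as_matrix()
E
python3 - <<'E'
from h import *
p=[619.7,-80.4,0]
def t(n,pos,R):
    q=arm.ik(pos,R); print(n,None if q is None else np.round(q,2))
for lean in (0,.3,.61):
  for roll in (np.pi/2,-np.pi/2):
    R=orient(0,lean,roll)
    for q in (0,.7,1.4,2.0,2.2):
      hb=W(p,rp(92,0,30)); b=hb+120*np.array([-np.cos(q-A),0,np.sin(q-A)])
      t(f"{lean} {roll:.1f} {q}",b+R[:,2]*10,R)
for y in(62,-62):
  R=orient(0,.61)
  for d in(0,60,120): t(f"seat{y} {d}",W(p,rp(-5,y,12+d)),R)
t("look",W(p,rp(0,0,150)),R)
t("plate",[390,195,0],orient(-.3,0)); t("sp",[390,-356,0],orient(0,0))
E
```

```text
0 1.6 0 [-0.14  0.46 -0.09  1.03  0.   -1.71]
0 1.6 0.7 [-0.14  0.37 -0.01  1.19  0.   -1.71]
0 1.6 1.4 [-0.13  0.42  0.26  1.41  0.   -1.71]
0 1.6 2.0 [-0.12  0.59  0.6   1.59  0.   -1.69]
0 1.6 2.2 [-0.12  0.66  0.73  1.64  0.   -1.69]
0 -1.6 0 [-0.14  0.46 -0.09  1.03  0.    1.43]
0 -1.6 0.7 [-0.14  0.37 -0.01  1.19  0.    1.43]
0 -1.6 1.4 [-0.13  0.42  0.26  1.41  0.    1.44]
0 -1.6 2.0 [-0.12  0.59  0.6   1.59  0.    1.45]
0 -1.6 2.2 [-0.12  0.66  0.73  1.64  0.    1.45]
0.3 1.6 0 [-0.16  0.23 -0.47  0.57  0.05 -1.73]
0.3 1.6 0.7 [-0.17  0.12 -0.39  0.77  0.05 -1.73]
0.3 1.6 1.4 [-0.16  0.15 -0.15  0.97  0.05 -1.72]
0.3 1.6 2.0 [-0.14  0.28  0.08  1.08  0.04 -1.71]
0.3 1.6 2.2 [-0.14  0.33  0.16  1.1   0.04 -1.7 ]
0.3 -1.6 0 [-0.16  0.23 -0.47  0.57  0.05  1.42]
0.3 -1.6 0.7 [-0.17  0.12 -0.39  0.77  0.05  1.41]
0.3 -1.6 1.4 [-0.16  0.15 -0.15  0.97  0.05  1.42]
0.3 -1.6 2.0 [-0.14  0.28  0.08  1.08  0.04  1.44]
0.3 -1.6 2.2 [-0.14  0.33  0.16  1.1   0.04  1.44]
0.61 1.6 0 [-0.2   0.09 -0.83  0.05  0.11 -1.73]
0.61 1.6 0.7 [-0.21 -0.07 -0.75  0.29  0.12 -1.74]
0.61 1.6 1.4 [-0.19 -0.07 -0.54  0.5   0.11 -1.73]
0.61 1.6 2.0 [-0.17  0.04 -0.35  0.58  0.09 -1.71]
0.61 1.6 2.2 [-0.16  0.09 -0.29  0.58  0.09 -1.7 ]
0.61 -1.6 0 [-0.2   0.09 -0.83  0.05  0.11  1.41]
0.61 -1.6 0.7 [-0.21 -0.07 -0.75  0.29  0.12  1.4 ]
0.61 -1.6 1.4 [-0.19 -0.07 -0.54  0.5   0.11  1.41]
0.61 -1.6 2.0 [-0.17  0.04 -0.35  0.58  0.09  1.43]
0.61 -1.6 2.2 [-0.16  0.09 -0.29  0.58  0.09  1.44]
seat62 0 [-0.04  0.11 -0.79  0.06  0.02  3.11]
seat62 60 [-0.05 -0.04 -0.79  0.21  0.03  3.1 ]
seat62 120 [-0.05 -0.17 -0.76  0.37  0.03  3.1 ]
seat-62 0 [-0.32  0.15 -0.73  0.1   0.18  2.88]
seat-62 60 [-0.35  0.02 -0.73  0.24  0.2   2.85]
seat-62 120 [-0.38 -0.11 -0.7   0.4   0.21  2.83]
look [-0.22 -0.18 -0.72  0.43  0.13  2.96]
plate [ 0.46  0.27 -0.59  0.71  0.   -2.38]
sp [-0.74  0.43 -0.35  0.79  0.    2.4 ]
```

Run:
```python
from h import *
p=[619.7,-80.4,0]
arm.reach(W(p,rp(-50,0,120)),orient(0,.61)); c=wsnap("w1"); print(arm.get_time(),np.round(arm.get_joints(),2))
crop("w1",80,0,400,300,2,"w1a")
```

```text
2.275 [-0.24 -0.18 -0.86  0.29  0.14  2.94]
```

View pics/w1a.png

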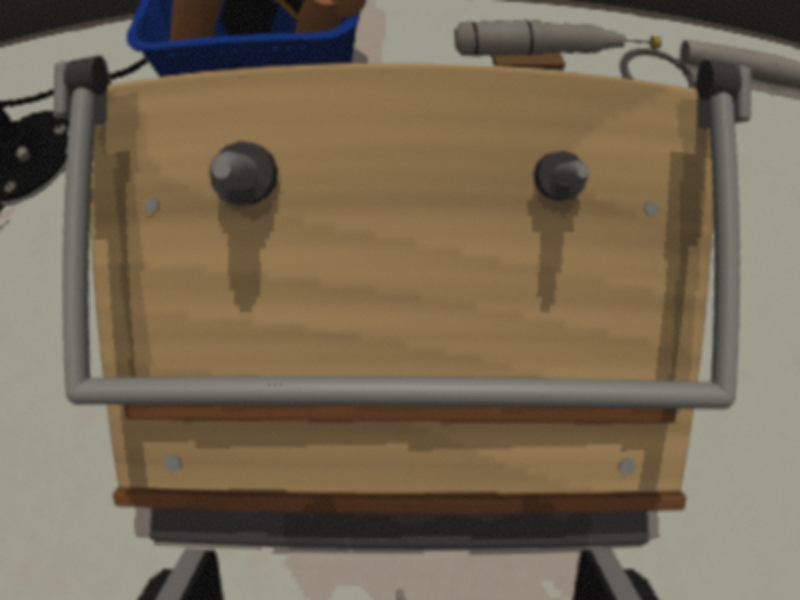

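Run:
```python
from h import *
im=cv2.imread("pics/w1.png")
a=cv2.resize(im[60:110,175:225],None,fx=8,fy=8,interpolation=cv2.INTER_CUBIC);b=cv2.resize(im[60:110,335:385],None,fx=8,fy=8,interpolation=cv2.INTER_CUBIC)
cv2.imwrite("pics/w1b.png",np.hstack([a,b]))
```

```text
(no output)
```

View pics/w1b.png

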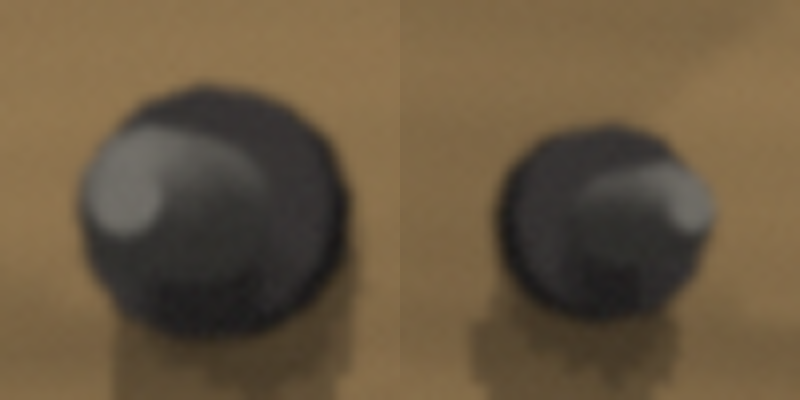

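Run:
```python
from h import *
from scipy.optimize import least_squares
c=load("w1")
obs=[(rp(50,62,40),190.6,84.6),(rp(50,-62,40),371.5,85.25),(rp(50,62,12),201,86),(rp(50,-62,12),361.2,87.2),
(rp(-28,119,30),119,195.5),(rp(-28,-119,30),443.5,197.5)]
f=lambda p:np.concatenate([proj(c,W(p,q))[0]-[u,v] for q,u,v in obs])
for x0 in ([620,-80,0],[620,-80,0,0]):
  r=least_squares(f,x0);p=r.x;print(p,r.fun.round(1))
np.save("rack.npy",least_squares(f,[620,-80,0]).x)
```

```text
[ 6.17602665e+02 -8.16666633e+01 -5.16760496e-03] [  0.2   2.5   0.5   2.9  -0.6   2.6   0.9   2.3  12.5  -2.6 -13.8  -3.3]
[ 6.11967271e+02 -8.16049370e+01 -5.01791608e-03  1.05877476e+01] [-4.7 -0.3  5.4  0.1 -4.5  0.1  4.8 -0.2  5.9 -0.1 -7.2 -0.7]
```

Run:
```python
from h import *
from scipy.optimize import least_squares
c=load("w1")
p=np.load("rack.npy")
print(c["wfc"].round(3)); print(W(p,rp(0,0,0)))
obs=[(rp(50,62,40),190.6,84.6),(rp(50,-62,40),371.5,85.25),(rp(50,62,12),201,86),(rp(50,-62,12),361.2,87.2),
(rp(-28,119,30),119,195.5),(rp(-28,-119,30),443.5,197.5)]
# rear face corners, hinge, front
for n,q in [("hingeL",rp(92,119,30)),("hingeR",rp(92,-119,30)),("rearL",rp(95,135,0)),("rearR",rp(95,-135,0)),("frontL",rp(-95,135,0)),("frontR",rp(-95,-135,0)),("stripL",rp(-45,135,12))]: print(n,((proj(c,W(p,q))[0]-[80,0])*2).round())
```

```text
[[-0.00000e+00 -9.62000e-01  2.72000e-01  4.97767e+02]
 [-1.00000e+00  0.00000e+00  1.00000e-03 -7.98990e+01]
 [-1.00000e-03 -2.72000e-01 -9.62000e-01  3.16204e+02]
 [ 0.00000e+00  0.00000e+00  0.00000e+00  1.00000e+00]]
[617.60266501 -81.66666331  80.        ]
hingeL [86. 82.]
hingeR [719.  85.]
rearL [84. 91.]
rearR [720.  94.]
frontL [119. 503.]
frontR [681. 506.]
stripL [ 93. 412.]
```

```bash
cat >> h.py <<'E'
def bar(q,y=0,L=120):
    return rp(92,y,30)+L*np.array([-np.cos(q-A),0,np.sin(q-A)])
E
python3 - <<'E'
from h import *
from scipy.optimize import least_squares
c=load("w1")
def res(p,c=c):
  obs=[(rp(50,62,40),190.6,84.6),(rp(50,-62,40),371.5,85.25),(rp(50,62,12),201,86),(rp(50,-62,12),361.2,87.2),
  (rp(-95,135,0),139,247),(rp(-95,-135,0),421,248),
  (bar(p[3],119),119,195.5),(bar(p[3],-119),443.5,197.5)]
  return np.concatenate([proj(c,W(p[:3],q))[0]-[u,v] for q,u,v in obs])
r=least_squares(res,[620,-80,0,0.1]);p=r.x;print(p,r.fun.round(1))
np.save("rack.npy",p)
t=load("top1");s=load("scene1")
for k in(t,s): print([proj(k,W(p[:3],bar(p[3],y)))[0].round(1) for y in(119,-119)])
E
```

```text
[ 6.20443443e+02 -8.16652797e+01 -4.99369664e-03  2.02210367e-01] [ 0.7 -0.7 -0.1 -0.3 -0.2 -0.3  0.4 -0.6  0.9  1.8 -0.6  2.  -0.7 -0.4
 -0.5 -1. ]
[array([297.8, 198.7]), array([360.5, 199.8])]
[array([296.9, 228.7]), array([339.9, 293.1])]
```

Run:
```python
from h import *
p=np.load("rack.npy"); q0=p[3]; rk=p[:3]
R=orient(p[2],.61,-np.pi/2); d=R[:,2]*13
arm.reach(W(rk,bar(q0))-R[:,2]*50,R); arm.move_gripper(40)
f0=np.array(arm.get_ft_force())
print(arm.movel(W(rk,bar(q0))+d,feed=80,stop_force=12))
arm.move_gripper(0); print(arm.get_width(),arm.get_time(),np.array(arm.get_ft_force())-f0)
for q in np.linspace(q0,2.1,12)[1:]:
    arm.movel(W(rk,bar(q))+d,feed=110)
    print(round(q,2),np.round(np.array(arm.get_ft_force())-f0,1))
print(arm.movel(W(rk,bar(2.23))+d,feed=30,stop_force=12),np.round(np.array(arm.get_ft_force())-f0,1))
print(arm.get_time(),arm.get_width()); P=np.array(arm.get_tool_pos())-d
h=W(rk,rp(92,0,30)); v=P-h; print(np.hypot(v[0],v[2]),np.arctan2(v[2],-v[0])+A)
save("scene2","scene"); crop("scene2",200,150,250,180,3,"s2a")
```

```text
False
7.159989541743652 5.4917 [-6.08895163 -2.357335   -0.99149652]
0.37 [-9.3 -1.7 -2.1]
0.55 [-15.7  -1.5  -2.4]
0.72 [-28.7  -2.4   0.3]
0.89 [-48.3  -1.1   8.8]
1.06 [-68.8   1.3  29.6]
1.24 [-56.3   5.4  39.8]
1.41 [-17.5  -0.9  20.4]
1.58 [-13.4  -0.6  20.2]
1.75 [-4.5 -1.1 11.6]
1.93 [-0.8 -3.   5.1]
2.1 [-0.6 -4.8  8.5]
True [-6.6 -0.4  6.7]
9.6917 7.307903939477039
120.03869272236841 2.195292054381358
```

View pics/s2a.png

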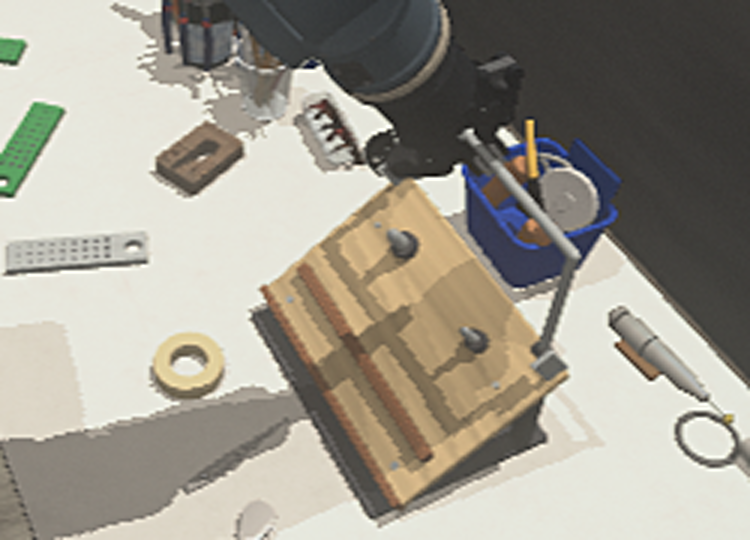

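Run:
```python
from h import *
c=load("top1"); e=onz(c,261.5,231.75,8); f=onz(c,250.5,261.75,8); print(e,f)
d=(e-f)[:2]; yaw=np.arctan2(d[1],d[0]); u=d/np.hypot(*d); o=e[:2]-60*u; print(yaw,o)
P=np.array(arm.get_tool_pos());R=np.array(arm.get_orientation())
arm.move_gripper(40); arm.movel(P-R[:,2]*70,feed=200)
arm.reach([*(o),140],orient(yaw,0)); arm.move_gripper(85);arm.wait(.2);wsnap("w2"); print(arm.get_time(),np.round(arm.get_joints(),2))
crop("w2",80,0,400,300,2,"w2a")
```

```text
[451.5054456  176.68135948   8.        ] [332.44368713 217.99614628   8.        ]
-0.33400239093882256 [394.82117624 196.35097073]
14.5833 [ 0.46  0.13 -0.37  1.07  0.   -2.35]
```

View pics/w2a.png

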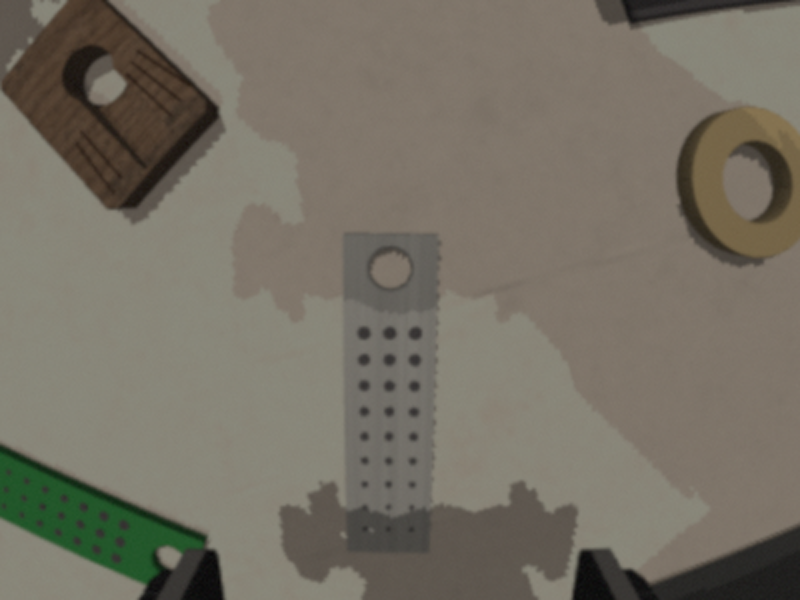

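Run:
```python
from h import *
c=load("w2"); g=lambda x,y,z:onz(c,x/2+80,y/2,z)
e=g(390,268,8);m=g(391.2,234,8);f=g(388.5,551.5,8);print(e,m,f,np.linalg.norm(m-f),np.linalg.norm(m-e))
d=(m-f)[:2];yaw=np.arctan2(d[1],d[0]);u=d/np.hypot(*d);print(yaw,(m+f)/2,e[:2]-60*u)
l=[g(345,234,8),g(438,234,8),g(348,551,8),g(429,551,8)];print(np.linalg.norm(l[0]-l[1]),np.linalg.norm(l[2]-l[3]))
print(arm.get_tool_pos())
```

```text
[451.0152255  181.29040956   8.        ] [464.50824418 176.05568707   8.        ] [323.4718608  226.79230505   8.        ] 149.88484192940822 14.472866767849993
-0.34532658078588535 [393.99005249 201.42399606   8.        ] [394.55732827 201.60064934]
38.90762640700905 39.55562245830228
[394.80537164 196.35630271 139.97904009]
```

Run:
```python
from h import *
R=orient(-.345,0); o=np.array([394.3,201.5])
arm.move_gripper(50); arm.movel([*o,30],R,feed=150)
hit=arm.movel([*o,-3],feed=60,stop_force=6); z=arm.get_tool_pos()[2]; print(hit,z)
if hit: arm.movel([*o,z+2],feed=60)
arm.move_gripper(20); print(arm.get_width(),arm.get_tool_pos(),np.round(arm.get_ft_force(),1))
np.save("grip1.npy",arm.get_tool_pos())
arm.movel([*o,150],feed=200); wsnap("w3"); print(arm.get_time(),arm.get_width(),np.round(arm.get_ft_force(),1))
crop("w3",80,0,400,300,2,"w3a")
```

```text
True -3.010384517550771
38.533547517583266 [394.13021286 201.36243258  -0.96354447] [-2.1 -1.5  9. ]
17.9417 37.927082347498285 [-0.   0.1 -3. ]
```

View pics/w3a.png

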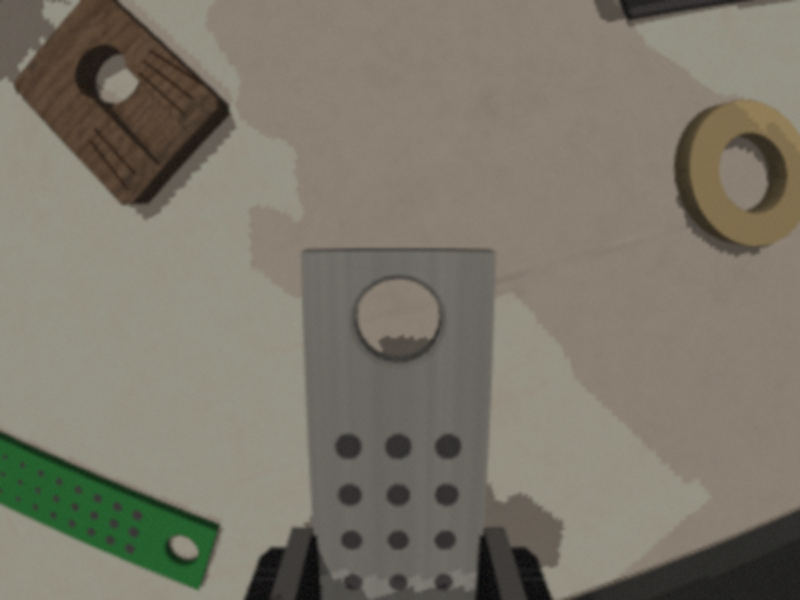

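Run:
```python
from h import *
c=load("w3"); T=c["wfc"]@np.linalg.inv(c["tool_from_camera"]); 
def tl(x,y,zt):
    o,d=ray(c,x/2+80,y/2); Ti=np.linalg.inv(T); o=Ti[:3,:3]@o+Ti[:3,3]; d=Ti[:3,:3]@d
    return o+d*(zt-o[2])/d[2]
for zt in (-8.96,-5,-13):
    a,b=tl(303,250,zt),tl(495,250,zt); e=tl(398,317,zt); r=np.linalg.norm(tl(356,317,zt)-tl(441,317,zt))
    print(zt,a.round(1),b.round(1),np.linalg.norm(a-b).round(1),e.round(1),r.round(1))
q=arm.get_joints();print(np.round(q,3))
p=np.load("rack.npy")[:3]
for d in(0,30,70):
    print(arm.ik(W(p,rp(-10,62,12+d)),orient(p[2],.61)))
```

```text
-8.96 [ 75.4 -20.4  -9. ] [75.5 19.1 -9. ] 39.5 [61.1 -0.8 -9. ] 17.8
-5 [ 75.2 -21.   -5. ] [75.2 19.7 -5. ] 40.7 [60.5 -0.8 -5. ] 18.3
-13 [ 75.7 -19.8 -13. ] [ 75.7  18.5 -13. ] 38.4 [ 61.8  -0.8 -13. ] 17.2
[ 0.472  0.132 -0.344  1.098  0.    -2.324]
[-0.04395495  0.10612622 -0.80332939  0.05169714  0.02231584  3.10965284]
[-0.04559518  0.03185585 -0.80472616  0.12460138  0.02325497  3.10830773]
[-0.04800962 -0.06431791 -0.79761369  0.22793503  0.02463731  3.1063276 ]
```

```bash
cat >> h.py <<'E'
def tcp_for(Pw,R,pt): return Pw-R@np.array(pt)
E
python3 - <<'E'
from h import *
p=np.load("rack.npy")[:3]; R=orient(p[2],.61); pt=[60.8,-.8,-4.5]
t=lambda h:tcp_for(W(p,rp(50,62,h)),R,pt)
j=arm.ik(t(16+90),R); print(np.round(j,2)); arm.move_j(j)
arm.movel(t(40+4+7),R,feed=150); arm.wait(.2); wsnap("w4"); print(arm.get_time(),arm.get_width())
crop("w4",130,20,300,220,2.6,"w4a")
E
```

```text
[-0.05 -0.11 -0.79  0.28  0.03  3.1 ]
23.175 38.15533215354929
```

View pics/w4a.png

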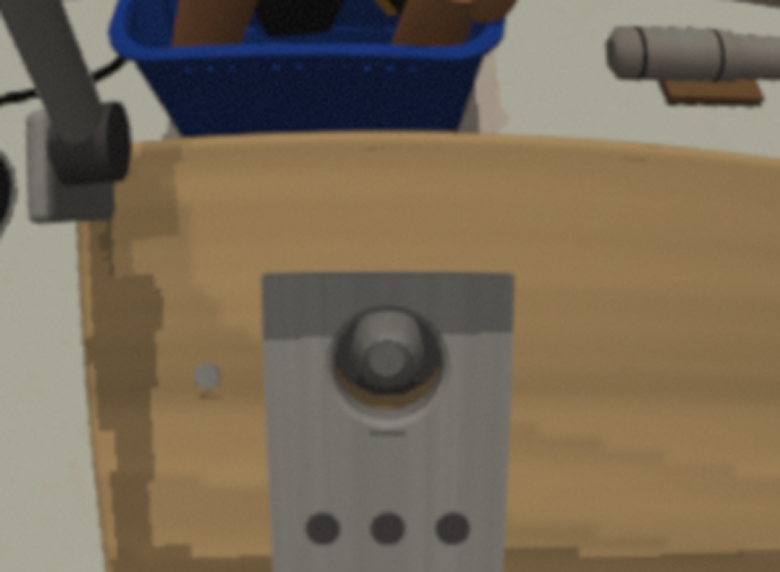

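Run:
```python
from h import *
c=load("w4"); T=c["wfc"]@np.linalg.inv(c["tool_from_camera"]); k=lambda v:((proj(c,T[:3,:3]@np.array(v)+T[:3,3])[0]-[130,20])*2.6).round(1)
print("eyetop",k([60.8,-.8,-8.5]),"bot",k([60.8,-.8,-.5]),"tip aligned",k([60.8,-.8,6.5]),"collar",k([60.8,-.8,34.5]), k([62.8,-.8,6.5]),k([61.8,0.2,6.5]))
```

```text
eyetop [388.8 366.7] bot [388.7 358.5] tip aligned [388.7 351.9] collar [388.5 330.9] [388.7 340.9] [394.3 346.4]
```

Run:
```python
from h import *
p=np.load("rack.npy")[:3]; R=orient(p[2],.61); pt=[60.8,-.8,-4.5]
t=lambda h:tcp_for(W(p,rp(50,62,h)),R,pt)+R@np.array([-1.0,-.3,0])
f0=np.array(arm.get_ft_force())
arm.movel(t(46),R,feed=60)
print(arm.movel(t(14),feed=60,stop_force=10)); P=np.array(arm.get_tool_pos()); print("h left",(t(16)-P)@R[:,2], R.T@(np.array(arm.get_ft_force())-f0),arm.get_time())
wsnap("w5"); crop("w5",130,20,300,220,2.6,"w5a")
```

```text
True
h left -0.9629204157522209 [ 0.56143597 -0.77373072  0.51936175] 23.9333
```

View pics/w5a.png

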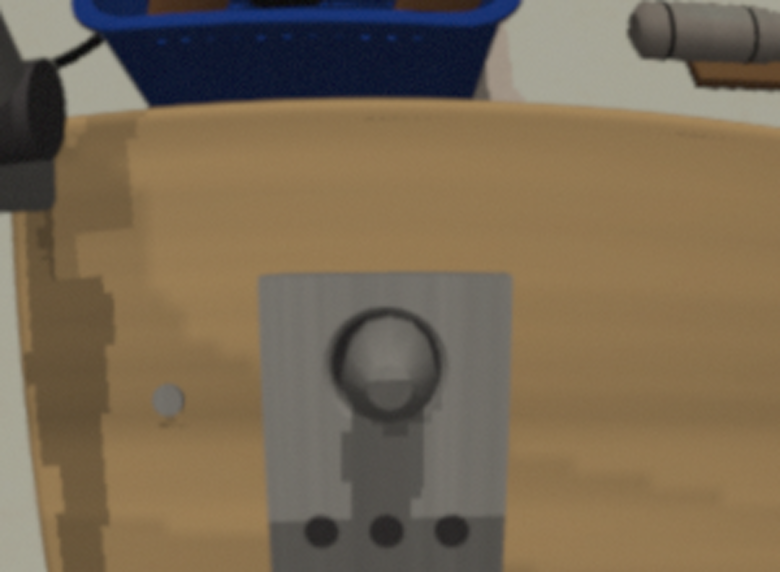

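Run:
```python
from h import *
R=np.array(arm.get_orientation());P=np.array(arm.get_tool_pos())
arm.move_gripper(60); arm.movel(P-R[:,2]*110,feed=200); wsnap("w6"); crop("w6",80,0,400,300,2,"w6a")
c=load("top1"); e=onz(c,394.25,236.75,8); f=onz(c,396.5,260.75,8); d=(e-f)[:2]; u=d/np.hypot(*d);yaw=np.arctan2(*d[::-1])
o=e[:2]-46*u; print(e,f,yaw,o)
arm.reach([*o,130],orient(yaw,0)); arm.move_gripper(40); wsnap("w7"); crop("w7",80,0,400,300,2,"w7a"); print(arm.get_time(),np.round(arm.get_joints(),2))
```

```text
[ 438.14738204 -349.95225743    8.        ] [ 343.53264236 -356.63465983    8.        ] 0.07051041314327158 [ 392.2616842  -353.19304949]
26.8167 [-0.73  0.31 -0.17  1.09  0.    2.34]
```

View pics/w6a.png

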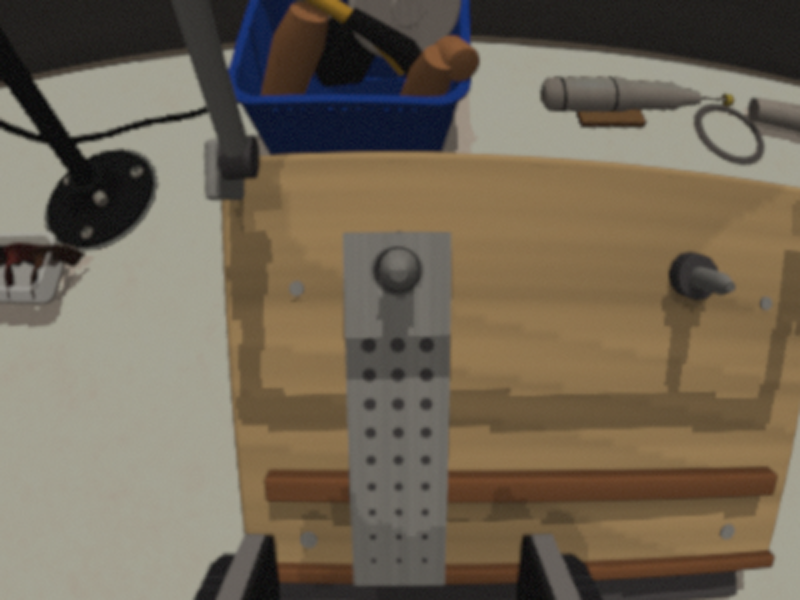

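View pics/w7a.png

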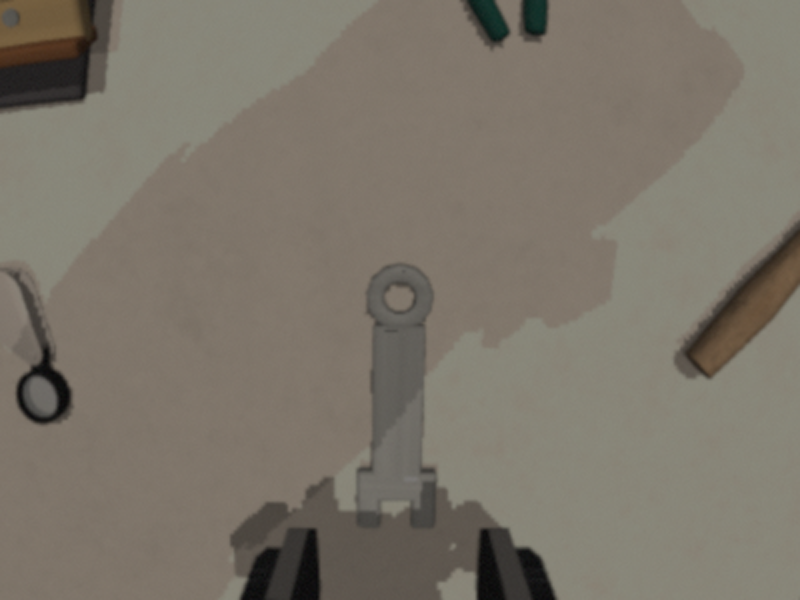

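Run:
```python
from h import *
c=load("w7"); g=lambda x,y,z=8:onz(c,x/2+80,y/2,z)
e=g(399.5,295.5);m=g(400,264);f=g(396.7,525);a=g(399.5,322);b=g(397,470)
print(e,m,f,np.linalg.norm(m-f))
d=(e-f)[:2];yaw=np.arctan2(*d[::-1]);u=d/np.hypot(*d);o=e[:2]-46*u;print(yaw,(m+f)/2,o)
R=orient(yaw,0)
arm.movel([*o,30],R,feed=150)
hit=arm.movel([*o,-2],feed=60,stop_force=6); z=arm.get_tool_pos()[2]; print(hit,z)
if hit: arm.movel([*o,z+2],feed=60)
arm.move_gripper(8); print(arm.get_width(),arm.get_tool_pos(),np.round(arm.get_ft_force(),1))
arm.movel([*o,150],feed=200); wsnap("w8"); print(arm.get_time(),arm.get_width())
crop("w8",130,20,300,220,2.6,"w8a")
```

```text
[ 440.516267   -348.99357646    8.        ] [ 453.52377054 -348.25609017    8.        ] [ 335.75413964 -355.32592373    8.        ] 117.9816447964864
0.06037155166269446 [ 394.63895509 -351.79100695    8.        ] [ 394.6000702  -351.76898118]
True -1.493625797442999
19.83700866958686 [ 394.50512812 -351.68517278    0.45984907] [0.  1.6 3.5]
29.6833 20.081654711134355
```

View pics/w8a.png

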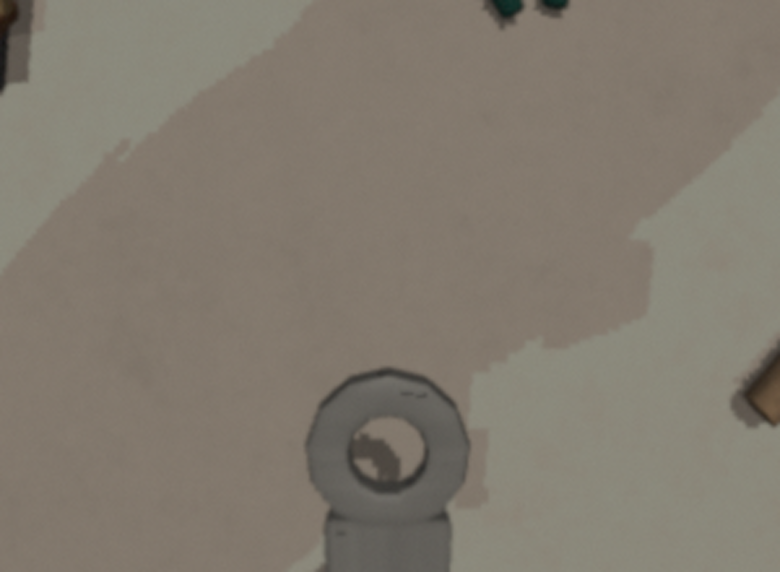

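Run:
```python
from h import *
c=load("w8"); T=c["wfc"]@np.linalg.inv(c["tool_from_camera"]); Ti=np.linalg.inv(T)
def tl(x,y,zt):
    o,d=ray(c,x/2.6+130,y/2.6+20); o=Ti[:3,:3]@o+Ti[:3,3]; d=Ti[:3,:3]@d
    return o+d*(zt-o[2])/d[2]
for zt in(-7.5,-10): print(tl(388.5,453,zt).round(2), np.linalg.norm(tl(307,453,zt)-tl(469,453,zt)))
e=tl(388.5,453,-7.5); pt=[e[0],e[1],-3.5]; np.save("pt2.npy",pt)
p=np.load("rack.npy")[:3]; R=orient(p[2],.61)
t=lambda h:tcp_for(W(p,rp(50,-62,h)),R,pt)+R@np.array([-1.0,-.3,0])
j=arm.ik(t(16+90),R); print(np.round(j,2)); arm.move_j(j)
arm.movel(t(40+4+7),R,feed=150); arm.wait(.2); c=wsnap("w9"); print(arm.get_time(),arm.get_width())
crop("w9",130,60,300,220,2.6,"w9a")
T=c["wfc"]@np.linalg.inv(c["tool_from_camera"]); k=lambda v:((proj(c,T[:3,:3]@np.array(v)+T[:3,3])[0]-[130,60])*2.6).round(1)
x,y=e[:2];print("eyetop",k([x,y,-7.5]),"tip aligned",k([x,y,7.5]),k([x+1,y,7.5]),k([x,y+1,7.5]))
```

```text
[45.62 -0.84 -7.5 ] 27.14049510532727
[ 46.34  -0.84 -10.  ] 26.640857341913097
[-0.36 -0.04 -0.7   0.33  0.2   2.85]
31.475 20.058890770788736
eyetop [388.5 351.1] tip aligned [388.4 328.4] [388.4 323.2] [393.8 328.5]
```

View pics/w9a.png

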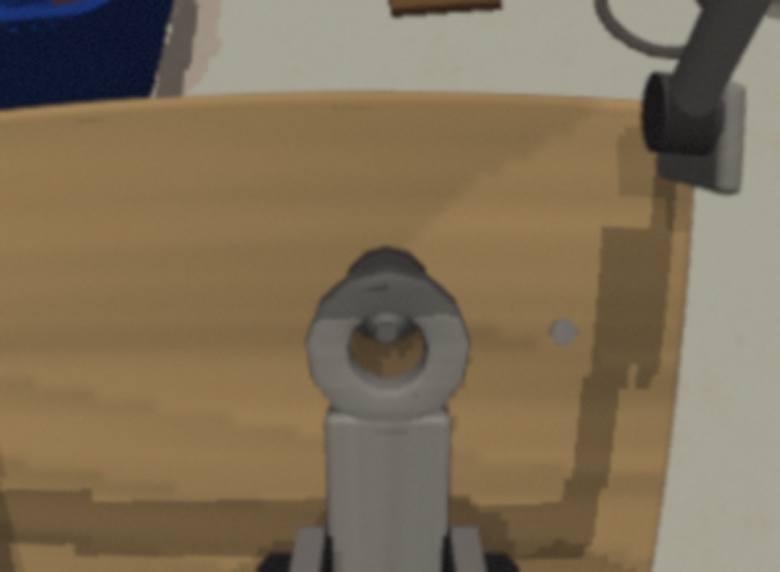

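Run:
```python
from h import *
pt=np.load("pt2.npy")
p=np.load("rack.npy")[:3]; R=orient(p[2],.61)
t=lambda h:tcp_for(W(p,rp(50,-62,h)),R,pt)+R@np.array([-.8,-.6,0])
arm.movel(t(46),R,feed=60)
print(arm.movel(t(13),feed=60,stop_force=10)); P=np.array(arm.get_tool_pos()); print("h left",(t(16)-P)@R[:,2],arm.get_time())
wsnap("w10"); crop("w10",130,60,300,220,2.6,"w10a")
```

```text
True
h left -0.4261850139989504 32.225
```

View pics/w10a.png

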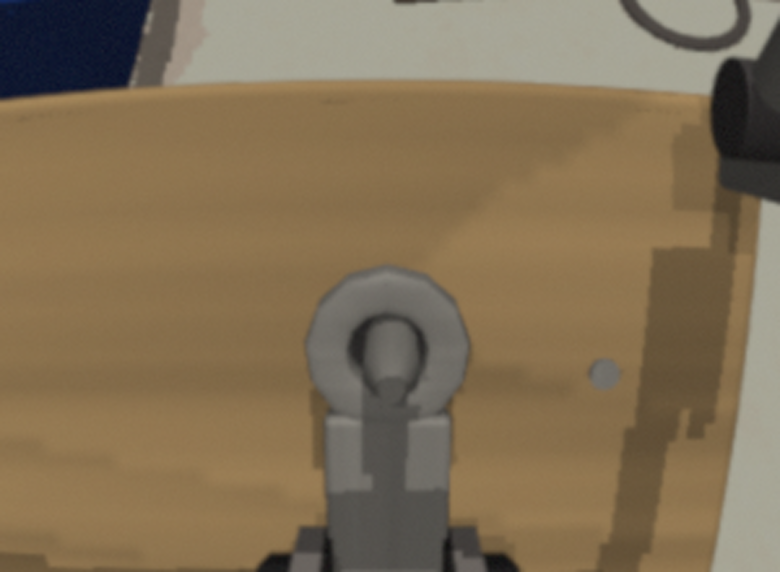

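Run:
```python
from h import *
R=np.array(arm.get_orientation());P=np.array(arm.get_tool_pos())
arm.move_gripper(45); arm.movel(P-R[:,2]*110,feed=200)
p=np.load("rack.npy")[:3]
R=orient(p[2],.61,-np.pi/2); B=W(p,bar(2.2))
arm.reach(B-R[:,2]*70,R); save("scene3","scene"); crop("scene3",200,150,250,180,3,"s3a"); wsnap("w11"); crop("w11",80,0,400,300,2,"w11a"); print(arm.get_time())
```

```text
34.7083
```

View pics/s3a.png

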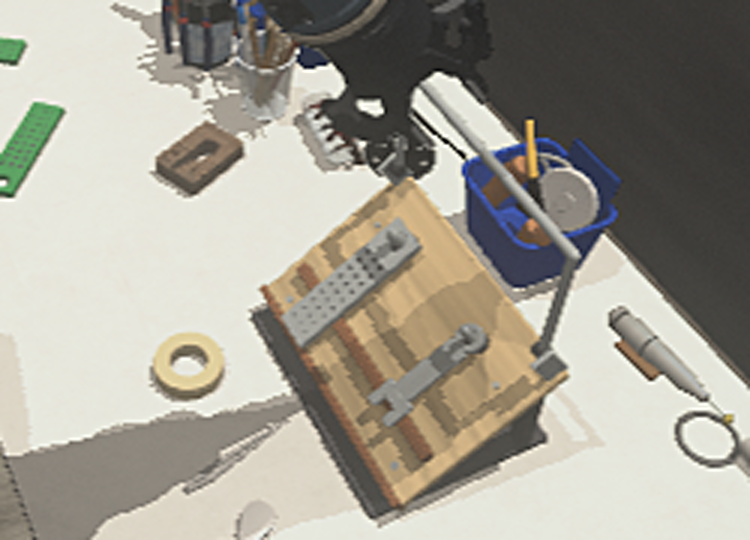

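View pics/w11a.png

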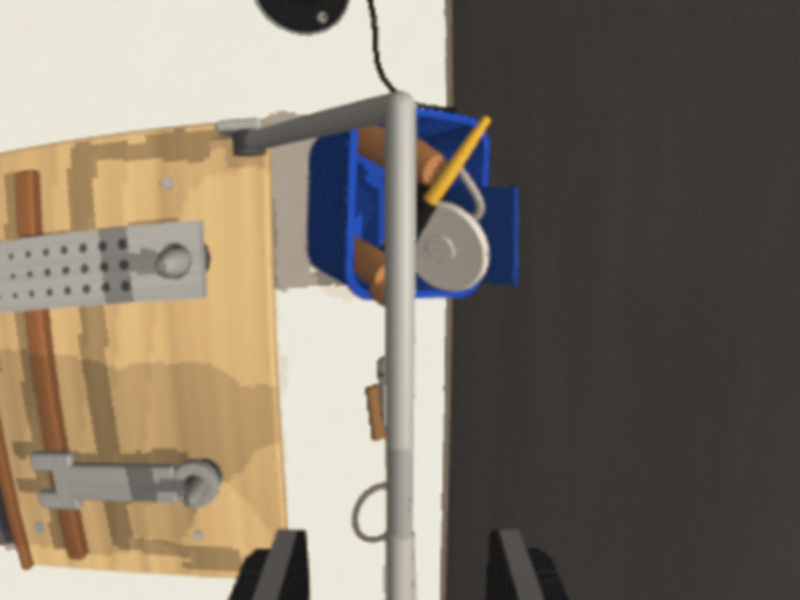

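Run:
```python
from h import *
p=np.load("rack.npy")[:3]; R=orient(p[2],.61,-np.pi/2); d=R[:,2]*11; Rz=rackfr(p)[:3,:3]
f0=np.array(arm.get_ft_force())
print(arm.movel(W(p,bar(2.19))+d,feed=100,stop_force=12))
arm.move_gripper(0); print(arm.get_width(),np.round(np.array(arm.get_ft_force())-f0,1))
off=np.zeros(3)
for q in np.linspace(2.19,0.12,17)[1:]:
    arm.movel(W(p,bar(q))+d+off,feed=110)
    F=np.array(arm.get_ft_force())-f0; u=Rz@np.array([-np.cos(q-A),0,np.sin(q-A)])
    fr=F@u; off+=np.clip(.04*fr,-1,1)*u
    if np.linalg.norm(off)>7: off*=7/np.linalg.norm(off)
    print(round(q,2),round(fr,1),np.round(F,1),np.round(off,1))
    if np.linalg.norm(F)>80: print("HIGH");break
else:
    print(arm.movel(W(p,bar(-.04))+d+off,feed=30,stop_force=12),np.round(np.array(arm.get_ft_force())-f0,1))
P=np.array(arm.get_tool_pos())-d-W(p,rp(92,0,30)); print(np.hypot(P[0],P[2]),np.arctan2(P[2],-P[0])+A,arm.get_width(),arm.get_time())
save("scene4","scene"); crop("scene4",200,150,250,180,3,"s4a")
```

```text
False
7.633384653643905 [-5.8 -0.   6.5]
2.06 8.5 [-2.9  0.2  8.2] [-0.   0.   0.3]
1.93 11.1 [-2.4  1.1 10.9] [-0.2  0.   0.8]
1.8 16.2 [-6.2  1.3 14.9] [-0.4  0.   1.4]
1.67 19.8 [-10.5   1.6  16.9] [-0.8  0.   2.1]
1.54 24.1 [-14.2   2.8  19.5] [-1.3  0.   2.8]
1.41 28.8 [-19.4   2.5  21.3] [-2.   0.   3.6]
1.28 -4.6 [ 4.1 -0.5 -2.2] [-1.9  0.   3.4]
1.16 -11.8 [10.3  1.  -5.9] [-1.5  0.   3.2]
1.03 -8.4 [ 7.5  0.3 -3.9] [-1.2  0.   3.1]
0.9 -6.9 [ 6.6  1.8 -2. ] [-0.9  0.   3. ]
0.77 -3.9 [3.9 0.7 0.1] [-0.8  0.   3. ]
0.64 -1.9 [1.9 2.2 0.1] [-0.7  0.   3. ]
0.51 -1.3 [1.2 0.  1.5] [-0.6  0.   3. ]
0.38 0.8 [-0.7  3.7 -0.3] [-0.7  0.   3. ]
0.25 2.6 [-2.4  0.4 -1.1] [-0.8  0.   2.9]
0.12 4.4 [-3.2  4.5 -3.2] [-0.9  0.   2.8]
False [-5.6 -0.4 -7.4]
120.52450752410819 -0.01342306839206231 7.043192152960168 41.5417
```

View pics/s4a.png

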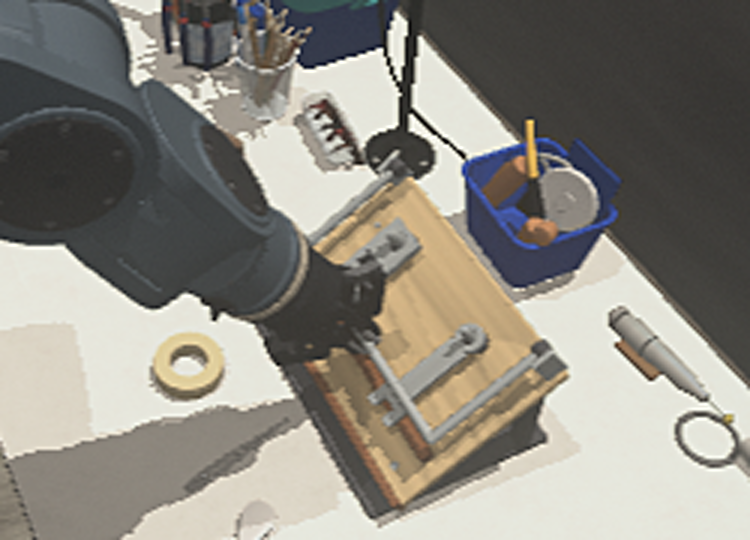

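Run:
```python
from h import *
p=np.load("rack.npy")[:3]; R=orient(p[2],.61,-np.pi/2); z=R[:,2]
P=np.array(arm.get_tool_pos())
arm.move_gripper(35); arm.movel(P-z*40,feed=150); arm.move_gripper(0)
arm.movel(P-z*22,feed=150)
print(arm.movel(P+z*2,feed=40,stop_force=12)); Q=np.array(arm.get_tool_pos())
print("tip above nominal bar centre",-(Q-W(p,bar(0)))@z, arm.get_time(),arm.get_ft_force())
arm.movel(Q-z*30,feed=150)
Rl=orient(p[2],.61); arm.reach(W(p,rp(-50,0,150)),Rl); wsnap("w12"); crop("w12",80,0,400,300,2,"w12a"); print(arm.get_time())
```

```text
True
tip above nominal bar centre 4.3039810512855725 43.4083 [-26.73472704   0.98539535  31.23200767]
45.1833
```

View pics/w12a.png

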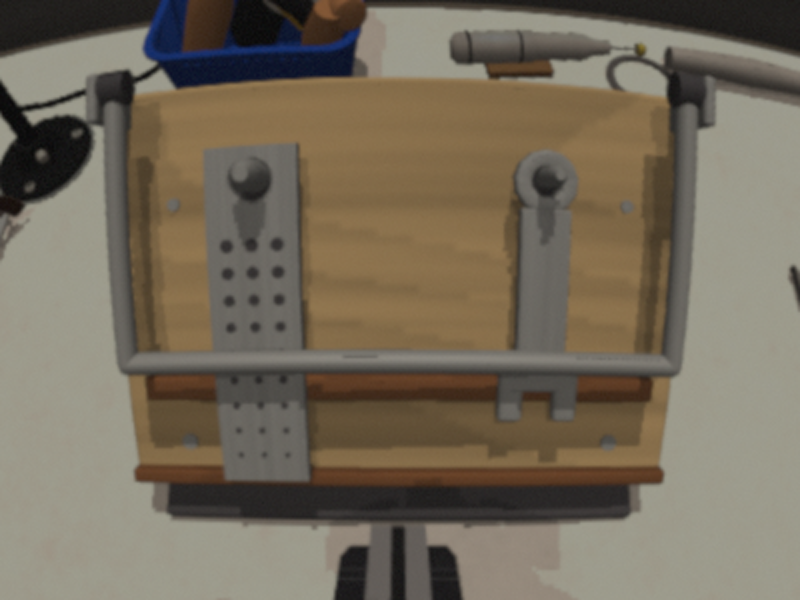

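Run:
```python
from h import *
from scipy.optimize import least_squares
c=load("w12"); p=np.load("rack.npy")[:3]
obs=[((128,363),119),((673,366),-119)]
f=lambda q:np.concatenate([proj(c,W(q[:3],bar(q[3],y)))[0]-[u/2+80,v/2] for (u,v),y in obs]+[(q[:3]-p)/[1,1,.005]])
r=least_squares(f,[*p,.1]);print(r.x,r.fun.round(1))
T=rackfr(p);n=T[:3,:3]@np.array([-np.sin(A),0,np.cos(A)]);s=T[:3,:3]@np.array([np.cos(A),0,np.sin(A)]);C=W(p,rp(0,0,20))
def sl(u,v):
    o,d=ray(c,u/2+80,v/2); P=o+d*(((C-o)@n)/(d@n)); return np.array([(P-C)@s,(P-C)@(T[:3,:3]@[0,1,0])]).round(1)
for a in [(204,150),(297,144),(224,481),(309,479),(251,244),(261,457),(545,181),(522,210),(570,210),(515,345),(566,345),(498,418),(575,418)]: print(a,sl(*a))
```

```text
[ 6.20308617e+02 -8.17786446e+01 -6.88363195e-03  2.31486102e-02] [-0.1  0.2 -0.  -0.4 -0.1 -0.1 -0.4]
(204, 150) [61.8 82.8]
(297, 144) [61.9 42.8]
(224, 481) [-88.7  83. ]
(309, 479) [-87.1  42.2]
(251, 244) [20.2 63.2]
(261, 457) [-76.3  64. ]
(545, 181) [ 47.2 -60.1]
(522, 210) [ 34.4 -50.5]
(570, 210) [ 35.4 -71.3]
(515, 345) [-23.9 -49.5]
(566, 345) [-23.4 -72.4]
(498, 418) [-57.2 -43.6]
(575, 418) [-57.1 -79.3]
```

Run:
```python
from h import *
save("scene5","scene"); crop("scene5",150,150,280,210,2.8,"s5a")
```

```text
(no output)
```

View pics/s5a.png

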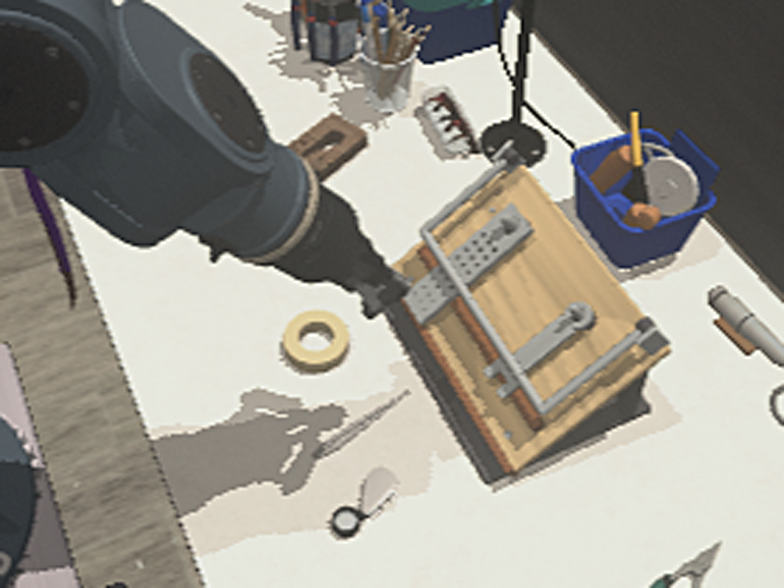

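The picture shows both tools hung under the lowered bar. The tape, tweezers and loupe have not moved, and the gripper is clear of everything.

```bash
python3 -c "
from cell import arm
arm.close_job(); print(arm.get_time())"
```

```text
the job is handed in; nothing more can be done
the job is handed in; nothing more can be done
```

The job is done and handed in at about 45 s of the 72 s allowed. I swung the keeper up to its stop (2.195 rad measured), hung the drawplate on the thick peg and the spanner on the thin peg. I then swung the keeper back down and pressed it against its lower stop.

**Last checks:**
- **Tools:** both eyes are over their pegs. When I pushed each one down, the arm stopped within about 1 mm of the expected collar height. Both hang straight down the slope, within about 1°.
- **Keeper:** the last wrist picture put it at about 0.02 rad, which is within measuring error of fully down. It stopped hard when pressed, with the wrist force reading about 41 N there.
- **Bystanders:** the tape, tweezers and loupe lie where they were, and the robot was touching nothing at hand-in.

**Disagreements:**
- **Keeper start angle:** the keeper began at about 0.20 rad, not fully down.
- **Lifting force:** on the way up, the wrist force reached about 75 N, below the 120 N limit. My estimate of the hinge position was a few mm off. I corrected for this on the way down, where the force stayed below 30 N until the final press.

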